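# Put the lunette case away in its nest

## Robot

A 6-joint arm with a two-finger parallel gripper is mounted at the origin on the work surface. World frame = base frame: x ahead of the robot, y to its left, z up, the work surface at z = 0. Lengths are in m, angles in rad, forces in N, time in s.
With the tool pointing down it reaches from about 0.35 to 0.85 m from the base axis. Payload 8.1 kg.
Tool frame: the origin (TCP) lies at the very end of the fingers, on their centre line; the grasp point (between the pads) lies 19 mm behind it; z points along the fingers, y is the direction in which the jaws open and shut (so a half turn about z gives the same grasp; the last joint's range is limited). The gripper opens to 93 mm and grips with 3 to 60 N. Pads are 15 mm wide; open, the fingers measure 128 mm over their backs; the gripper's body (75 mm by 188 mm) begins 65 mm behind the grasp point.
Start: joints at [-1.275, 0.13, 1.488, -0, 1.523, -0.085], TCP at [0.223, -0.557, 0.219] pointing down, gripper open.
Joint ranges: [-2.96, 2.96], [-0.89, 2.26], [0.02, 2.5], [-1.34, 4.48], [0, 2.73], [-2.66, 2.66]. Speed limits (rad/s): [2.39, 2.39, 2.79, 3.14, 3.14, 3.14].

## Interface

Orientations are given as a unit quaternion [x, y, z, w].
In Python, from plant import arm gives the robot as it stands.
- The arm moves only by the tool step_arm, never from a script. Its argument "moves" is one flat list of numbers, 7 for each row, row after row: the closure, from 0 (fully open) to 1 (shut), then the shift along the tool's x, y, z each as a share of 30 mm, from -1 to 1, then the turn, a rotation vector about the tool's x, y, z each as a share of 6 degrees, from -1 to 1. A call has 1 to 12 rows; each row shifts and turns the commanded pose from where the row before left it, along the tool's axes as they then stand; what a row does not reach is not made up. A row lasts 1/8 s, in which the tool goes at most 62.5 mm and 10.7 degrees, less where a joint would pass 70% of its speed; a pose out of reach is approached as far as the arm can. A call with a number of a shift or a turn outside -1 to 1 is refused whole. A call with a gripper value outside its range is refused whole. The fingers move at their own pace and stop on an object; "squeeze" is the grip in N (left out, the last holds). Time passes only in rows, so rows that do not move let the fingers close. It gives the time, the measured TCP pose, the force and the opening at its end, in the units of the state.
- arm.sense(): the state, without advancing time (a new reading comes with each control period).
- arm.read_camera(name): name is "side" or "top"; returns a dict with "img" (400x640x3 uint8, red, green, blue), "intrinsics" (3x3 intrinsics, pixels), "k1" (the pictures are not rectified: a ray, as slopes to the right and down, at radius r is drawn at 1 + k1 r^2 times it, then the intrinsics apply), "rvec" (rotation vector, rad) and "tvec" (3), from world to camera coordinates, as OpenCV has them. Camera axes: x right, y down, z forward; pixel columns grow to the right and rows downward; lengths in m; the calibration is good to about 2 mm. A picture is of the moment at which its call begins. There is no depth.
- arm.close_job(): hands the job in, once; it reports no verdict.
Trained networks look in a picture, given as the dict that the camera call returned (one of the last four; its "shot" number tells which), for a name from the list of things; names that differ only in an ending like _2 or _b are one class to them, and where a whole thing is asked for, a point or a joint stands for the part that bears it (a point fixed in the world has none). Each returns a list of dicts, best first, with "confidence" (0 to 1); they miss things now and then, are a little off and sometimes report something else, mostly with a low value. They report only what shows in the picture. A call takes as long as a camera call. They do not tell look-alikes from the thing itself.
- arm.silhouettes(target, picture): "mask" (400x640 bool, what is visible of it) and "rect" ([left, top, right, bottom] in pixels, round what is visible of it).
The state is a dict: "time_s": time; "joints": joint angles; "joint_velocities": joint speeds; "joint_torque": joint torques, N m; "eef_pos": TCP position; "tcp_rot": TCP orientation; "wrist_force": force on the tool from outside, world axes, zero at the start; "moment": the same for the moment, N m; "gripper_width": finger opening in m.
Only numpy, scipy, OpenCV 4.12 (cv2) and the standard library are available. Lean on these libraries where they do the work, as an engineer would, in place of code of your own. Each camera call takes 0.05 s, during which the arm holds its last target. There are 200 camera calls.

## Task

The round brass lunette case has been polished in the little bench clamp: slide the clamp's jaw well open by its post, then lift the case out and seat it, upright and fully home, in the matching round recess of the wooden nest in the storage chest. Set it in by hand rather than dropping it, let go of it, leave the jaw open, and do not disturb the other things on the counter.

Things in the scene. Friction and masses are not known exactly. Their poses are not given: they have to be found in the camera images.
- clamp: Fixed bench clamp, dark steel base 110 (x) x 220 (y) x 20 mm high; origin on the counter, directly below where the case lies. The case rests on the base's top, 20 mm above the counter, between a plain fixed aluminium jaw at -y (inner face at y = -46 mm, top 46 mm above the counter) and the sliding jaw at +y.
- jaw (a joint): Sliding jaw, m: 0 = closed, 0.05 = fully open, moves along the clamp's +y; stiff (about 4 N), stays where it is left. Its 7 mm lip (underside 45.5, top 52.5 mm above the counter) overlaps the case by up to 15 mm, so the case cannot be lifted until the jaw is well open (over 30 mm).
- jaw_post (a point): Centre of the top face of the steel post on the sliding jaw, moves with the jaw: post 26 (along clamp x) x 20 (along clamp y) mm, 40 mm tall, top 92 mm above the counter.
- case: Round brass lunette case: disc 90 mm diameter, 24 mm high, foot edge bevelled 1.5 mm; on top a central upright grip bar 14 (its x) x 36 (its y) x 26 mm tall, so 50 mm high overall; about 0.35 kg. Origin at the centre of the underside, z up. Starts lying in the clamp, turned by up to 0.5 rad.
- chest: Fixed open dark wooden chest, 155 (x) x 235 (y) x 42 mm high, walls 9, floor 6 mm; origin on the counter under its centre. In it lies loose a wooden nest block 115 x 195 x 30 mm (0.9 kg, top 36 mm above the counter) with 11 mm of play each way. It is not measured: up to 9 mm off centre in x and in y. Two recesses, 16 mm deep: one round, 92 mm across, mouth bevelled 2 mm, and one 68 mm square.
- chest_round (a point): Nominal centre of the round recess's mouth, 44 mm along the chest's +y, 36 mm above the counter, as if the nest lay central in the chest. The real recess may be up to 14 mm from this point and must be found by touch or sight. With the case fully home its underside is 20 mm above the counter, and its rim stands 8 mm proud of the nest.
- bronze_cross: Bystander: bronze hand cross lying flat, 150 x 66 x 12 mm, origin under the middle of its long bar (along its x).
- votive: Bystander: ruby glass votive holder, 66 mm across, 75 mm tall, origin under its centre.
- taper_holder: Bystander: boxwood taper holder, 76 mm foot, 95 mm tall, origin under its centre.
- bell: Bystander: brass hand bell, 68 mm across, 108 mm tall, origin under its centre.
- polish_tin: Bystander: metal polish tin, 68 mm across, 75 mm tall, origin under its centre.
- cruet: Bystander: glass cruet with stopper, 60 mm across, 140 mm tall, origin under its centre.
Things that resemble listed ones, but are neither listed nor needed, are in the scene too. What is shaped like the case but green or turquoise is not meant.

How it is judged:
By the outcome, as a careful person would: the job done as asked, in the order asked, and still so for the second after the job is handed in, with the robot touching nothing.
It also fails if it takes over 64 s, if anything falls off the work surface, if the arm or the gripper's body presses on something with over 40 N, if the wrist force passes 120 N, or if a joint passes its speed limit or range.

## Working session

There is one attempt and no reset: what is moved stays moved. The work goes in short steps, Python scripts to look and compute and a tool call to move; the robot and the scene stay as the last step left them, time stands still between calls to the robot, and variables do not carry over. Pictures are saved under pics/ and viewed, about 8 in all and at most 12, crops included, and the job is handed in when it is done.

Besides the shell and the picture viewer there is one more tool, called after "Call:" as name(argument=value, ...), one argument or row to a line, values as JSON. step_arm: Moves the arm, as the interface text tells. Its arguments: {"type":"object","properties":{"moves":{"type":"array","items":{"type":"number"}},"squeeze":{"type":"number"}},"required":["moves"]}

```bash
mkdir -p pics; cat > h.py <<'E'
import numpy as np, cv2, json
from plant import arm
from scipy.spatial.transform import Rotation as R
def cam(n): return arm.read_camera(n)
def ray(c,uv):
    K=np.array(c["intrinsics"]);uv=np.atleast_2d(uv).astype(float)
    d=np.c_[(uv[:,0]-K[0,2])/K[0,0],(uv[:,1]-K[1,2])/K[1,1]];s=d.copy()
    for _ in range(30): s=d/(1+c["k1"]*(s**2).sum(1,keepdims=True))
    Rm=cv2.Rodrigues(np.array(c["rvec"],float))[0]
    return -Rm.T@np.array(c["tvec"],float).ravel(), np.c_[s,np.ones(len(s))]@Rm
def at_z(c,uv,z):
    o,d=ray(c,uv); return o+d*((z-o[2])/d[:,2])[:,None]
def proj(c,P):
    K=np.array(c["intrinsics"]);Rm=cv2.Rodrigues(np.array(c["rvec"],float))[0]
    q=np.atleast_2d(P)@Rm.T+np.array(c["tvec"],float).ravel(); s=q[:,:2]/q[:,2:]
    s=s*(1+c["k1"]*(s**2).sum(1,keepdims=True)); return s*[K[0,0],K[1,1]]+[K[0,2],K[1,2]]
def save(c,name,box=None,f=1):
    im=c["img"][...,::-1]
    if box: im=im[box[1]:box[3],box[0]:box[2]]
    cv2.imwrite("pics/"+name,cv2.resize(im,None,fx=f,fy=f,interpolation=cv2.INTER_CUBIC))
E
python3 - <<'E'
from h import *
np.set_printoptions(precision=4,suppress=True)
for n in("top","side"):
    c=cam(n);save(c,n+"0.png",f=1.25)
    print(n,c["k1"],np.array(c["intrinsics"]).tolist(),ray(c,[[320,200]]))
    for t in ["clamp","jaw_post","case","chest","bronze_cross","votive","taper_holder","bell","polish_tin","cruet"]:
        for d in arm.silhouettes(t,c)[:3]:
            m=d["mask"];v,u=np.nonzero(m)
            if len(u): print(t,round(d["confidence"],2),d["rect"],len(u),np.round(at_z(c,[[u.mean(),v.mean()]],.03)[0],3))
print(arm.sense())
E
```

```text
top -0.14437928429595068 [[497.94638151970605, 0.0, 322.9543125061946], [0.0, 497.94638151970605, 194.88983444290272], [0.0, 0.0, 1.0]] (array([ 0.3847, -0.0758,  1.4929]), array([[ 0.0995,  0.0175, -0.995 ]]))
clamp 0.66 [328.6, 172.7, 407.1, 230.2] 2031 [ 0.529 -0.176  0.03 ]
jaw_post 0.95 [348.5, 185.7, 370.6, 215.1] 436 [ 0.537 -0.165  0.03 ]
jaw_post 0.64 [386.4, 121.4, 408.5, 143.9] 431 [ 0.734 -0.292  0.03 ]
case 0.89 [354.2, 240.7, 383.6, 272.2] 781 [ 0.363 -0.187  0.03 ]
case 0.72 [401.2, 240.0, 428.4, 272.1] 768 [ 0.367 -0.328  0.03 ]
case 0.68 [363.5, 187.5, 393.6, 220.5] 686 [ 0.518 -0.224  0.03 ]
chest 0.58 [180.3, 171.9, 265.9, 239.2] 1655 [0.497 0.239 0.03 ]
bronze_cross 0.96 [295.8, 201.4, 313.0, 253.7] 412 [ 0.452 -0.001  0.03 ]
bronze_cross 0.22 [181.6, 175.4, 263.5, 239.2] 1624 [0.496 0.239 0.03 ]
votive 0.71 [293.5, 156.6, 316.4, 181.1] 435 [ 0.624 -0.005  0.03 ]
taper_holder 0.73 [319.3, 125.3, 343.1, 149.1] 454 [ 0.722 -0.086  0.03 ]
bell 0.9 [214.9, 132.4, 234.0, 153.3] 381 [0.707 0.24  0.03 ]
polish_tin 0.86 [259.9, 123.4, 287.3, 143.1] 485 [0.733 0.087 0.03 ]
[... 1100 characters left out ...]
h_tin 0.45 [325.0, 188.9, 355.7, 214.9] 538 [ 0.541 -0.18   0.03 ]
polish_tin 0.33 [255.7, 178.6, 280.1, 216.6] 551 [ 0.729 -0.09   0.03 ]
cruet 0.94 [291.8, 141.9, 308.5, 184.8] 652 [ 0.755 -0.338  0.03 ]
{'time_s': 1.1, 'joints': array([-1.2754,  0.1304,  1.4882, -0.    ,  1.523 , -0.0854]), 'joint_velocities': array([-0.0003,  0.    ,  0.001 , -0.001 ,  0.0019, -0.0002]), 'joint_torque': array([ -0.0009, -55.9765, -49.207 ,   0.0766,   0.0227,  -0.    ]), 'eef_pos': array([ 0.223 , -0.557 ,  0.2186]), 'tcp_rot': array([ 0.9819,  0.1892, -0.    ,  0.    ]), 'wrist_force': array([ 0.0178, -0.922 , -0.4667]), 'moment': array([-0.0186, -0.0163,  0.0794]), 'gripper_width': 0.09267760905108995}
```

```bash
python3 - <<'E'
from h import *
c=cam("top");save(c,"topcrop.png",(170,110,440,280),2.9)
E
```

```text
(no output)
```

View pics/side0.png

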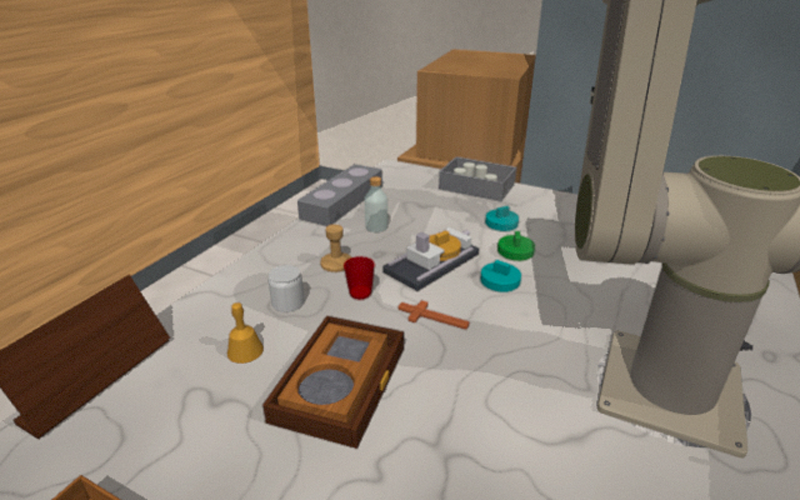

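View pics/topcrop.png

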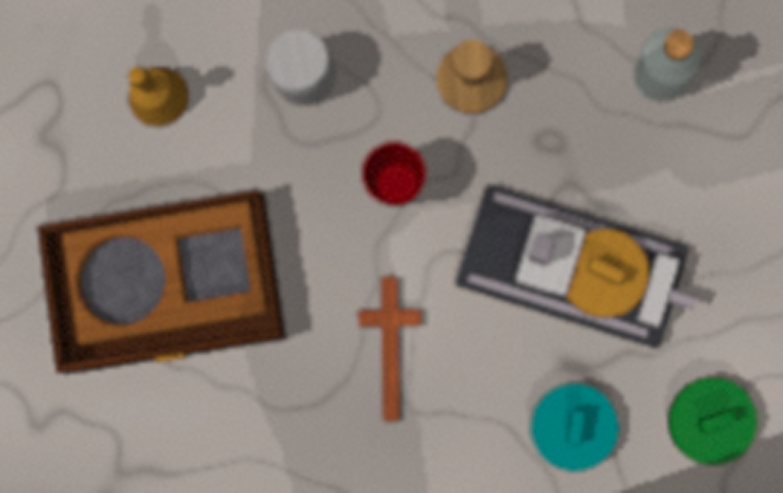

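In the top picture, the brass case sits in the clamp at about (379,204). The look-alikes are turquoise at (368,257) and green at (416,255), with a second turquoise one in the side view. Only the one in the clamp is brass, so that is the case. The post is at about (359,195) and the round recess at about (212,206). Next I measure the poses by colour.

```bash
python3 - <<'E'
from h import *
np.set_printoptions(precision=4,suppress=True)
c=cam("top");im=c["img"];hsv=cv2.cvtColor(cv2.resize(im,None,fx=4,fy=4,interpolation=cv2.INTER_CUBIC),cv2.COLOR_RGB2HSV)
def comp(mask,uv):
    n,l,s,ce=cv2.connectedComponentsWithStats(mask.astype(np.uint8));k=l[int(uv[1]*4),int(uv[0]*4)];return l==k
def cont(m):
    k=max(cv2.findContours(m.astype(np.uint8),cv2.RETR_EXTERNAL,cv2.CHAIN_APPROX_NONE)[0],key=cv2.contourArea)[:,0]
    return (cv2.convexHull(k)[:,0]+.5)/4-.5
def circ(p):
    A=np.c_[2*p[:,:2],np.ones(len(p))];x=np.linalg.lstsq(A,(p[:,:2]**2).sum(1),rcond=None)[0];return x[:2],np.sqrt(x[2]+x[:2]@x[:2])
H,S,V=[hsv[...,i].astype(int) for i in range(3)]
for uv in [(379,209),(212,206),(246,200),(359,194),(335,195)]: print(uv,hsv[int(uv[1]*4),int(uv[0]*4)])
cm=comp((H>12)&(H<30)&(S>140),(379,209));p=at_z(c,cont(cm),.044);print("case",circ(p))
for nm,uv in(("round",(212,206)),("square",(246,200))):
    g=comp((S<75)&(V<150),uv);k=cont(g)
    print(nm,circ(at_z(c,k,.036)),g.sum(), [at_z(c,(np.array(cv2.minAreaRect(k.astype(np.float32))[0]))[None],z)[0] for z in(.02,.036)],cv2.minAreaRect(k.astype(np.float32)))
f=lambda a:at_z(c,np.array(a)/2.9+[170,110]-.3,0)
def z(a,zz): return at_z(c,np.array(a,float)/2.9+[170,110],zz)
b=z([(492,185),(690,245),(660,347),(458,285)],.02);print("clamp",b,b.mean(0),np.linalg.norm(np.diff(b,axis=0),axis=1))
y=b[0]+b[3]-b[1]-b[2];print("yaw y-axis",np.degrees(np.arctan2(y[1],y[0])))
t=z([(40,228),(262,191),(285,337),(62,371)],.042);print("chest",t,t.mean(0),np.linalg.norm(np.diff(t,axis=0),axis=1));y=t[0]+t[3]-t[1]-t[2];print(np.degrees(np.arctan2(y[1],y[0])))
n=z([(62,236),(250,203),(268,312),(78,347)],.036);print("nest",n,n.mean(0),np.linalg.norm(np.diff(n,axis=0),axis=1))
save(c,"clamp1.png",(325,165,415,235),8)
E
```

```text
(379, 209) [ 19 191 167]
(212, 206) [128  11  89]
(246, 200) [132  14  90]
(359, 194) [158  16 131]
(335, 195) [115  25  61]
case (array([ 0.5173, -0.2215]), np.float64(0.04391255873473966))
round (array([0.5146, 0.2709]), np.float64(0.0434926886256553)) 10538 [array([0.5157, 0.2744, 0.02  ]), array([0.5143, 0.2706, 0.036 ])] ((211.97113037109375, 206.35577392578125), (28.151037216186523, 29.53778839111328), 33.6900634765625)
square (array([0.5303, 0.1766]), np.float64(0.040352551505303993)) 7374 [array([0.5314, 0.1794, 0.02  ]), array([0.5298, 0.1767, 0.036 ])] ((243.33447265625, 200.88174438476562), (21.782865524291992, 21.782865524291992), 80.53767395019531)
clamp [[ 0.6102 -0.1092  0.02  ]
 [ 0.5461 -0.3122  0.02  ]
 [ 0.4417 -0.2788  0.02  ]
 [ 0.5071 -0.0732  0.02  ]] [ 0.5263 -0.1933  0.02  ] [0.2129 0.1096 0.2158]
yaw y-axis 72.40939024769648
chest [[0.5674 0.3557 0.042 ]
 [0.6031 0.1257 0.042 ]
 [0.4542 0.1015 0.042 ]
 [0.4207 0.3298 0.042 ]] [0.5113 0.2282 0.042 ] [0.2328 0.1508 0.2307]
98.57664028042215
nest [[0.5596 0.334  0.036 ]
 [0.5917 0.1388 0.036 ]
 [0.4799 0.1197 0.036 ]
 [0.4453 0.3151 0.036 ]] [0.5191 0.2269 0.036 ] [0.1979 0.1134 0.1985]
```

View pics/clamp1.png

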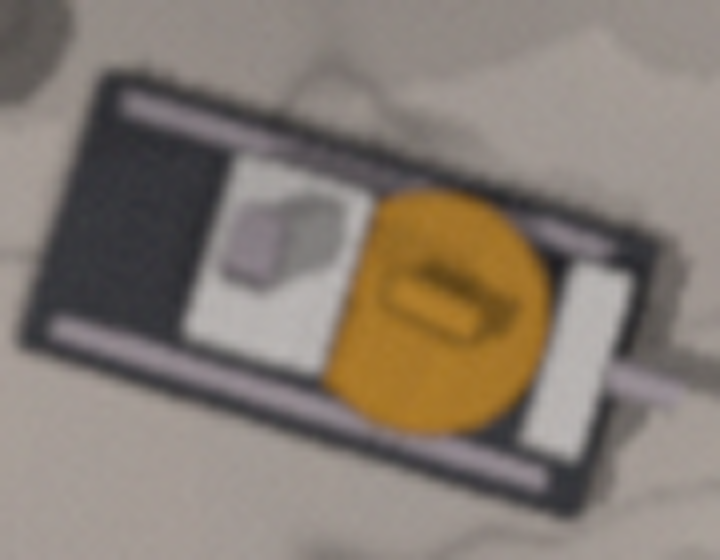

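The clamp crop shows the post top at about (357.3,194.6) in full-image pixels. The lip covers the left edge of the case, and the grip bar runs roughly along the clamp's y. I check the post against the side camera and refit the case using only its visible arc.

```bash
cat >> h.py <<'E'
def go(target,yawdeg=None):
    s=arm.sense();Q=R.from_quat(s["tcp_rot"]);M=Q.as_matrix()
    print("t",round(s["time_s"],2),"pos",s["eef_pos"].round(4),"yaw_x",np.degrees(np.arctan2(M[1,0],M[0,0])).round(2),"toolz",M[:,2].round(4),"F",s["wrist_force"].round(1),"w",round(s["gripper_width"],4))
    if yawdeg is not None:
        Mt=R.from_euler("z",yawdeg,degrees=True).as_matrix()@np.diag([1,-1,-1.])
        print("turn rows(6deg)",(np.degrees((Q.inv()*R.from_matrix(Mt)).as_rotvec())/6).round(3)); M=Mt
    print("shift rows(30mm) after turn",(M.T@(np.array(target)-s["eef_pos"])/.03).round(3))
E
python3 - <<'E'
from h import *
from scipy.optimize import least_squares
np.set_printoptions(precision=4,suppress=True)
c=cam("top");s=cam("side");save(s,"clampside.png",(300,170,390,240),8)
print("post top/side",at_z(c,[[325+260/8,165+238/8]],.092),at_z(s,[[338.4,189.6]],.092))
hsv=cv2.cvtColor(cv2.resize(c["img"],None,fx=4,fy=4,interpolation=cv2.INTER_CUBIC),cv2.COLOR_RGB2HSV).astype(int)
m=((hsv[...,0]>12)&(hsv[...,0]<30)&(hsv[...,1]>140)).astype(np.uint8)
n,l=cv2.connectedComponents(m);m=(l==l[836,1516]).astype(np.uint8)
k=cv2.findContours(m,0,cv2.CHAIN_APPROX_NONE)[0];k=max(k,key=len)[:,0]
p=at_z(c,(k+.5)/4-.5,.044)[:,:2]
a=np.radians(72.4);Y=np.array([np.cos(a),np.sin(a)]);q=p[(p-[.517,-.2215])@Y<.02]
r=least_squares(lambda x:np.hypot(*(q-x[:2]).T)-x[2],[.517,-.22,.045],loss="soft_l1",f_scale=.001);print("case arc",r.x,np.sqrt(np.mean(r.fun**2)))
B=at_z(c,np.array([(395,265),(480,305),(470,340),(383,300)])/8+[325,165],.07);print("bar",B.mean(0),np.diff(B,axis=0))
d=B[0]+B[3]-B[1]-B[2];print("bar long yaw",np.degrees(np.arctan2(d[1],d[0])))
go([.54,-.17,.15],72.4)
E
```

```text
post top/side [[ 0.5388 -0.1573  0.092 ]] [[ 0.5286 -0.1416  0.092 ]]
case arc [ 0.5176 -0.2208  0.0438] 0.0009101664067963075
bar [ 0.5173 -0.2201  0.07  ] [[-0.0147 -0.0303  0.    ]
 [-0.0126  0.0039  0.    ]
 [ 0.0147  0.031   0.    ]]
bar long yaw 64.36196829602892
t 1.3 pos [ 0.223  -0.557   0.2186] yaw_x 21.82 toolz [-0.      0.0001 -1.    ] F [ 0.2 -0.4  0.2] w 0.093
turn rows(6deg) [-0.001 -0.    -8.43 ]
shift rows(30mm) after turn [15.491  6.171  2.287]
```

View pics/clampside.png

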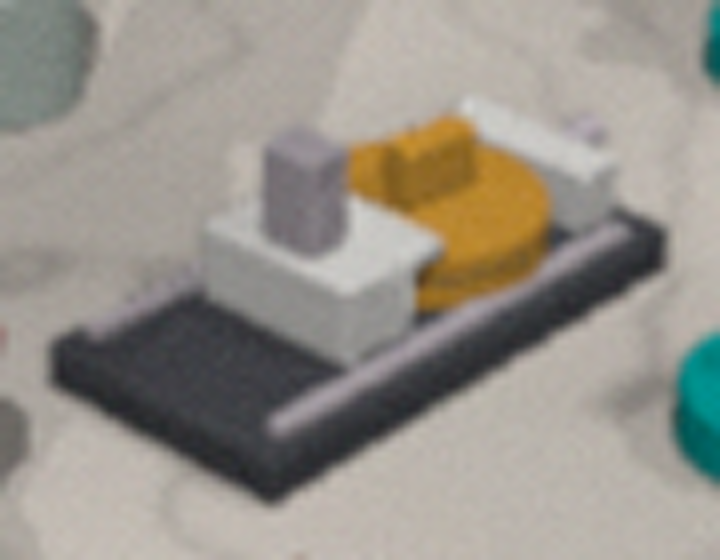

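Call:
step_arm(
  moves=[0,0,0,0,0,0,-1,0,0,0,0,0,0,-1,0,0,0,0,0,0,-1,0,0,0,0,0,0,-1,0,0,0,0,0,0,-1,0,0,0,0,0,0,-1,0,0,0,0,0,0,-1,0,0,0,0,0,0,-1,0,0,0,0,0,0,-0.43,0,1,0.4,0,0,0,0,0,1,0.4,0,0,0,0,0,1,0.4,0,0,0,0],
)

```text
time_s: 2.8
eef_pos: [0.285, -0.4814, 0.2186]
tcp_rot: [0.807, 0.59, 0.0, 0.0]
wrist_force: [0.2, 0.6, 0.4]
gripper_width: 0.093
```

Call:
step_arm(
  moves=[0,1,0.4,0,0,0,0,0,1,0.4,0,0,0,0,0,1,0.4,0,0,0,0,0,1,0.4,0,0,0,0,0,1,0.4,0,0,0,0,0,1,0.4,0,0,0,0,0,1,0.4,0.2,0,0,0,0,1,0.4,0.4,0,0,0,0,1,0.4,0.4,0,0,0,0,1,0.4,0.4,0,0,0,0,1,0.4,0.4,0,0,0,0,1,0.4,0.4,0,0,0],
)

```text
time_s: 4.3
eef_pos: [0.5313, -0.1817, 0.1524]
tcp_rot: [0.807, 0.591, 0.0, 0.0]
wrist_force: [-0.4, -0.7, -0.4]
gripper_width: 0.093
```

```bash
python3 - <<'E'
from h import *
c=cam("top");s=cam("side")
print("post top/side",at_z(c,[[325+260/8-.3,165+238/8-.3]],.092),at_z(s,[[300+305/8-.3,170+147/8-.3]],.092))
go([.538,-.157,.058],72.4);save(s,"appr.png",(280,130,400,240),6)
E
```

```text
post top/side [[ 0.53962274 -0.15649921  0.092     ]] [[ 0.53355799 -0.14877052  0.092     ]]
t 4.4 pos [ 0.5312 -0.1798  0.151 ] yaw_x 72.56 toolz [-0.0018  0.0019 -1.    ] F [-0.2 -0.3  0.5] w 0.0934
turn rows(6deg) [-0.021 -0.012  0.026]
shift rows(30mm) after turn [ 0.793 -0.013  3.099]
```

View pics/appr.png

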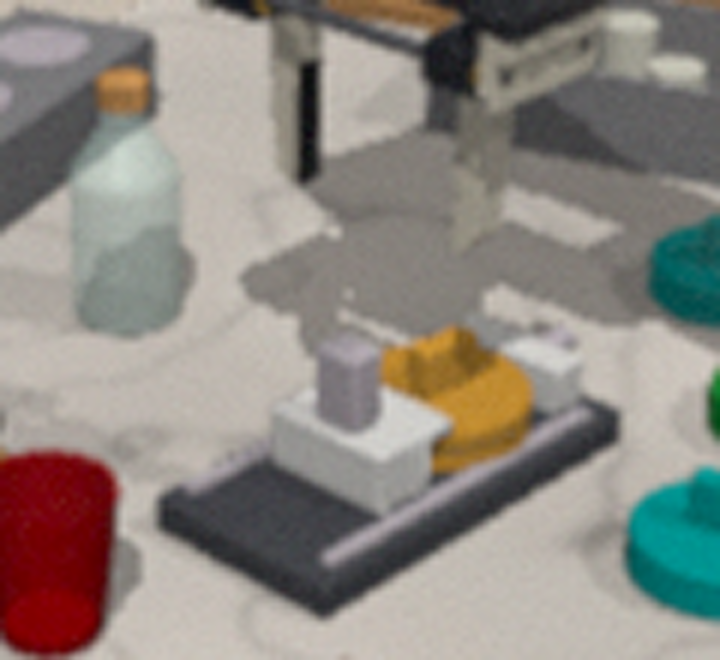

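The fingers straddle the clamp and the way down is clear. I lower onto the post and grip it.

Call:
step_arm(
  moves=[0,0.85,0,0,0,0,0,0,0,0,1,0,0,0,0,0,0,1,0,0,0,0,0,0,0.8,0,0,0,0,0,0,0.3,0,0,0,0,0,0,0,0,0,0,1,0,0,0,0,0,0,1,0,0,0,0,0,0,1,0,0,0,0,0,0,1,0,0,0,0,0,0,1,0,0,0,0,0,0],
  squeeze=25,
)

```text
time_s: 5.78
eef_pos: [0.5384, -0.1582, 0.0597]
tcp_rot: [0.807, 0.591, 0.0, 0.0]
wrist_force: [-0.7, -0.0, -0.6]
gripper_width: 0.048
```

```bash
python3 - <<'E'
from h import *
go([.538,-.157,.058],72.4)
E
```

```text
t 5.78 pos [ 0.5384 -0.1582  0.0597] yaw_x 72.4 toolz [ 0. -0. -1.] F [-0.7 -0.  -0.6] w 0.048
turn rows(6deg) [0. 0. 0.]
shift rows(30mm) after turn [ 0.034 -0.025  0.056]
```

Call:
step_arm(
  moves=[1,0,0,0,0,0,0,1,0,0,0,0,0,0,1,0,0,0,0,0,0,1,0,0,0,0,0,0,1,0,0,0,0,0,0],
)

```text
time_s: 6.4
eef_pos: [0.5353, -0.1572, 0.0594]
tcp_rot: [0.807, 0.591, -0.002, -0.003]
wrist_force: [-17.3, 5.4, 12.6]
gripper_width: 0.026
```

Gripped at 26 mm, which matches the post width. There is a small sideways preload of about 3 mm, so I relax that and drag the jaw open.

Call:
step_arm(
  moves=[1,0,-0.11,0,0,0,0,1,0.2,0,0,0,0,0,1,0.3,0,0,0,0,0,1,0.3,0,0,0,0,0,1,0.3,0,0,0,0,0,1,0.3,0,0,0,0,0,1,0.1,0,0,0,0,0,1,0,0,0,0,0,0,1,0,0,0,0,0,0],
)

```text
time_s: 7.52
eef_pos: [0.5493, -0.1142, 0.0595]
tcp_rot: [0.807, 0.591, 0.0, 0.0]
wrist_force: [5.7, -1.5, -5.0]
gripper_width: 0.0256
```

Call:
step_arm(
  moves=[0.4,0,0,0,0,0,0,0.4,0,0,0,0,0,0,0.4,0,0,0,0,0,0,0.4,0,0,0,0,0,0,0.4,0,0,-1,0,0,0,0.4,0,0,-1,0,0,0,0.4,0,0,-0.5,0,0,0,0.4,0,0,0,0,0,0],
)

```text
time_s: 8.52
eef_pos: [0.5497, -0.1146, 0.1358]
tcp_rot: [0.807, 0.591, 0.001, 0.001]
wrist_force: [0.8, 0.3, -0.3]
gripper_width: 0.0559
```

```bash
python3 - <<'E'
from h import *
np.set_printoptions(precision=4,suppress=True)
c=cam("top");save(c,"open.png",(325,165,415,235),8)
hsv=cv2.cvtColor(cv2.resize(c["img"],None,fx=4,fy=4,interpolation=cv2.INTER_CUBIC),cv2.COLOR_RGB2HSV).astype(int)
m=((hsv[...,0]>12)&(hsv[...,0]<30)&(hsv[...,1]>140)).astype(np.uint8)
n,l=cv2.connectedComponents(m);m=(l==l[836,1516]).astype(np.uint8)
k=max(cv2.findContours(m,0,cv2.CHAIN_APPROX_NONE)[0],key=len)[:,0]
p=at_z(c,(k+.5)/4-.5,.044)[:,:2]
from scipy.optimize import least_squares
r=least_squares(lambda x:np.hypot(*(p-x[:2]).T)-x[2],[.517,-.22,.045],loss="soft_l1",f_scale=.001);print("case",r.x,np.sqrt(np.mean(r.fun**2)))
go([.5150,-.220,.12],66)
E
```

```text
case [ 0.5138 -0.2292  0.0376] 0.007002665123224031
t 8.57 pos [ 0.5489 -0.1143  0.1344] yaw_x 72.4 toolz [ 0.0002 -0.0001 -1.    ] F [-0.4  0.2  0.2] w 0.0556
turn rows(6deg) [ 0.002 -0.     1.067]
shift rows(30mm) after turn [-3.677  0.402  0.479]
```

View pics/open.png

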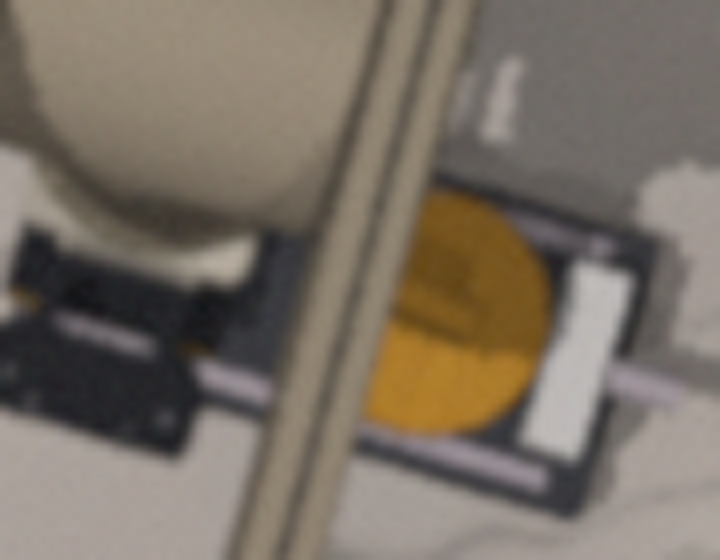

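The case has not moved and the lip is clear of it. The bar's yaw is about 64.5°.

Call:
step_arm(
  moves=[0.4,0,0,0,0,0,1,0.4,0,0,0,0,0,0.3,0.4,-1,0.12,0,0,0,0,0.4,-1,0.12,0,0,0,0,0.4,-1,0.13,0,0,0,0,0.4,-0.67,0.13,0,0,0,0,0.4,0,0,1,0,0,0,0.4,0,0,1,0,0,0,0.4,0,0,0,0,0,0],
)

```text
time_s: 9.7
eef_pos: [0.5128, -0.2189, 0.0714]
tcp_rot: [0.845, 0.535, -0.002, -0.003]
wrist_force: [-0.3, -0.0, -0.4]
gripper_width: 0.0556
```

```bash
python3 - <<'E'
from h import *
s=cam("side");save(s,"grasp.png",(300,130,420,230),6);go([.515,-.220,.047],64.5)
E
```

```text
t 9.75 pos [ 0.5141 -0.2195  0.0734] yaw_x 64.63 toolz [-0.0028  0.0017 -1.    ] F [-0.3 -0.5  0.1] w 0.0558
turn rows(6deg) [-0.031 -0.003  0.021]
shift rows(30mm) after turn [-0.001  0.033  0.881]
```

View pics/grasp.png

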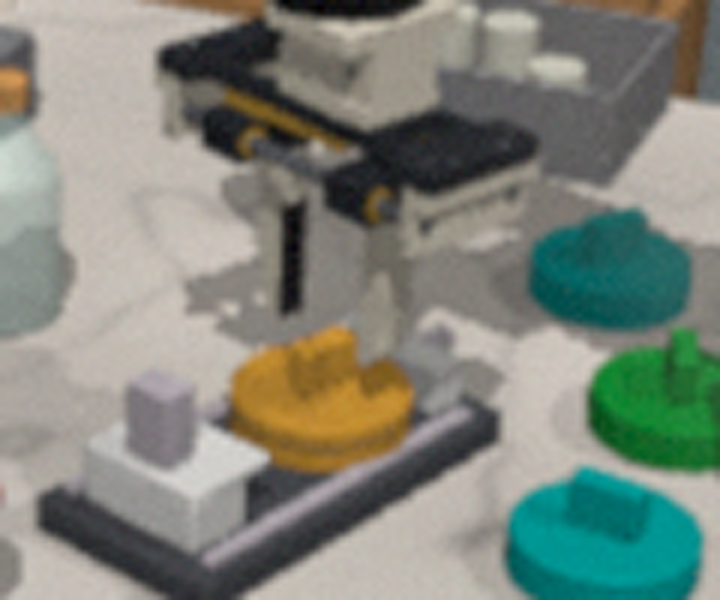

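The jaw is clearly open and the fingers straddle the brass bar, so I lower and grip.

Call:
step_arm(
  moves=[0.4,0,0,0.5,0,0,0,0.4,0,0,0.36,0,0,0,0.4,0,0,0,0,0,0,1,0,0,0,0,0,0,1,0,0,0,0,0,0,1,0,0,0,0,0,0,1,0,0,0,0,0,0,1,0,0,0,0,0,0,1,0,0,0,0,0,0,1,0,0,0,0,0,0],
  squeeze=25,
)

```text
time_s: 11.0
eef_pos: [0.515, -0.2202, 0.049]
tcp_rot: [0.845, 0.534, -0.0, -0.0]
wrist_force: [-2.8, 0.6, 3.5]
gripper_width: 0.0137
```

```bash
python3 - <<'E'
from h import *
go([.515,-.220,.047],64.5);print(arm.sense()["moment"])
E
```

```text
t 11.0 pos [ 0.515  -0.2202  0.049 ] yaw_x 64.6 toolz [-3.e-04  1.e-04 -1.e+00] F [-2.8  0.6  3.5] w 0.0137
turn rows(6deg) [-0.003  0.001  0.017]
shift rows(30mm) after turn [ 0.005 -0.003  0.065]
[0.14488636 0.52179368 0.0204209 ]
```

Call:
step_arm(
  moves=[1,0,0,-0.2,0,0,0,1,0,0,-0.5,0,0,0,1,0,0,-0.9,0,0,0,1,0,0,-0.9,0,0,0,1,0,0,-0.9,0,0,0,1,0,0,0,0,0,0],
  squeeze=40,
)

```text
time_s: 11.75
eef_pos: [0.5171, -0.2212, 0.1543]
tcp_rot: [0.845, 0.534, 0.002, 0.003]
wrist_force: [0.7, -0.7, -4.5]
gripper_width: 0.0138
```

Call:
step_arm(
  moves=[1,0.4,-0.2,0,0,0,0,1,0.9,-0.44,0,0,0,0,1,0.9,-0.44,0,0,0,0,1,0.9,-0.44,0,0,0,0,1,0.9,-0.44,0,0,0,0,1,0.9,-0.44,0,0,0,0,1,0.9,-0.44,0,0,0,0,1,0.9,-0.44,0,0,0,0,1,0.9,-0.44,0,0,0,0,1,0.9,-0.44,0,0,0,0,1,0.9,-0.44,0,0,0,0,1,0.9,-0.44,0,0,0,0],
)

```text
time_s: 13.25
eef_pos: [0.5093, 0.1253, 0.1488]
tcp_rot: [0.845, 0.534, -0.001, -0.001]
wrist_force: [1.1, -0.1, -2.8]
gripper_width: 0.0137
```

Call:
step_arm(
  moves=[1,0.9,-0.44,0,0,0,0,1,0.9,-0.44,0,0,0,0,1,0.9,-0.44,0,0,0,0,1,0.9,-0.44,0,0,0,0,1,0.4,-0.2,0.4,0,0,0,1,0,0,0.5,0,0,0,1,0,0,0.5,0,0,0,1,0,0,0,0,0,0,1,0,0,0,0,0,0],
)

```text
time_s: 14.38
eef_pos: [0.5098, 0.2567, 0.1089]
tcp_rot: [0.846, 0.534, 0.0, 0.0]
wrist_force: [0.0, 0.0, -3.9]
gripper_width: 0.0137
```

```bash
python3 - <<'E'
from h import *
np.set_printoptions(precision=4,suppress=True)
c=cam("top");s=cam("side");go([.5126,.271,.09],64.5);print(arm.sense()["moment"])
a=np.vstack([cv2.resize(x,(600,300),interpolation=cv2.INTER_CUBIC) for x in (c["img"][150:260,120:340],s["img"][200:365,180:430])]);a=a[...,::-1]
cv2.imwrite("pics/hover.png",a)
E
```

```text
t 14.47 pos [0.5102 0.2572 0.1097] yaw_x 64.56 toolz [ 0.0013  0.0005 -1.    ] F [ 0.1  0.  -4.3] w 0.0134
turn rows(6deg) [ 0.009 -0.009  0.01 ]
shift rows(30mm) after turn [ 0.45  -0.126  0.657]
[-0.0593 -0.0399 -0.0277]
```

View pics/hover.png

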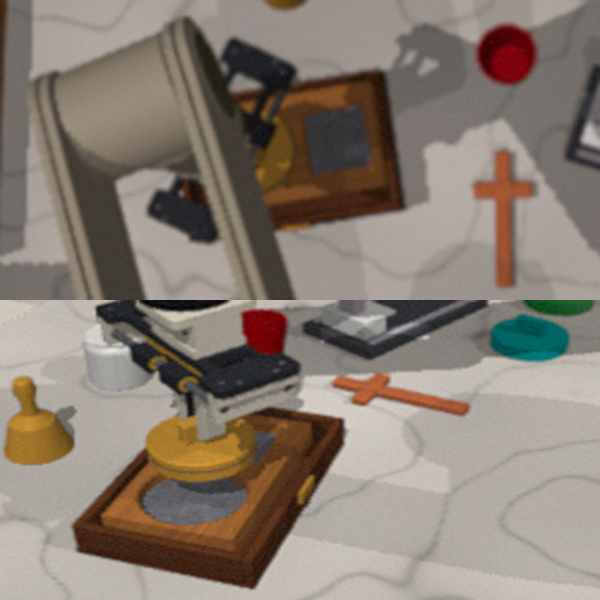

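The case is held upright above the recess, and the side camera sees both. I measure recess and held case in that same camera, so its calibration error cancels out of the difference.

```bash
python3 - <<'E'
from h import *
from scipy.optimize import minimize, least_squares
np.set_printoptions(precision=4,suppress=True)
F=4
def up(im): return cv2.cvtColor(cv2.resize(im,(640*F,400*F),interpolation=cv2.INTER_CUBIC),cv2.COLOR_RGB2HSV).astype(int)
def pix(uv): return np.round((uv+.5)*F-.5).astype(np.int32)
th=np.linspace(0,2*np.pi,180)
def circle(x,y,z,r): return np.c_[x+r*np.cos(th),y+r*np.sin(th),0*th+z]
def poly(uv):
    m=np.zeros((400*F,640*F),np.uint8);cv2.fillPoly(m,[pix(uv)],1);return m
for n,f in(("side","side0.png"),("top","top0.png")):
    c=cam(n); h=up(cv2.imread("pics/"+f)[...,::-1])
    g0=((h[...,1]<70)&(h[...,2]<170)).astype(np.uint8)
    u0=proj(c,[[.512,.2715,.03]])[0];_,l=cv2.connectedComponents(g0);q=pix(u0);g=(l==l[q[1],q[0]]).astype(np.uint8)
    def cost(x):
        m=poly(proj(c,circle(x[0],x[1],.02,x[2])))&poly(proj(c,circle(x[0],x[1],.034,x[2])))
        return 1-(m&g).sum()/(m|g).sum()
    r=minimize(cost,[.513,.272,.045],method="Nelder-Mead",options=dict(initial_simplex=[[.513,.272,.045],[.519,.272,.045],[.513,.278,.045],[.513,.272,.047]],xatol=1e-4));print("recess",n,r.x,r.fun)
c=cam("side");P=arm.sense()["eef_pos"];h=up(c["img"])
b=((h[...,0]>12)&(h[...,0]<30)&(h[...,1]>140)).astype(np.uint8)
z0=P[2]-.029
q=pix(proj(c,[[P[0]-.02,P[1]+.03,z0+.024]])[0]);_,l=cv2.connectedComponents(b);k=l[q[1],q[0]];b=(l==k).astype(np.uint8);print("label",k,b.sum()/16)
ct=max(cv2.findContours(b,0,cv2.CHAIN_APPROX_NONE)[0],key=len)[:,0]
uv=(ct+.5)/F-.5;ctr=proj(c,[np.r_[P[:2],z0+.0015]])[0]
w=uv[(uv[:,1]>ctr[1]+2)]
W=at_z(c,w,z0+.0015)[:,:2]
for fr in(0,1):
    r=least_squares(lambda x:np.hypot(*(W-x[:2]).T)-(x[2] if fr else .045),[*P[:2],.045],loss="soft_l1",f_scale=.001);print("case",r.x,np.sqrt(np.mean(r.fun**2)),len(W))
print("tcp",P,"t",arm.sense()["time_s"])
E
```

```text
recess side [0.5124 0.2749 0.0451] 0.011188999730385563
recess top [0.5154 0.273  0.0444] 0.012678588324344764
label 1242 3142.875
case [0.4623 0.3262 0.045 ] 0.025789639049867485 993
case [-1334.685   1071.2456  1711.5749] 0.04030540686046437 993
tcp [0.51   0.2574 0.1096] t 14.625
```

```bash
python3 - <<'E'
from h import *
from scipy.optimize import least_squares
np.set_printoptions(precision=4,suppress=True)
F=4;c=cam("side");P=arm.sense()["eef_pos"];z0=P[2]-.029
h=cv2.cvtColor(cv2.resize(c["img"],(640*F,400*F),interpolation=cv2.INTER_CUBIC),cv2.COLOR_RGB2HSV).astype(int)
pix=lambda uv:np.round((uv+.5)*F-.5).astype(int)
for p in([-.02,.035,.024],[.0,.045,.008]):
    q=pix(proj(c,[P*[1,1,0]+[0,0,z0]+np.array(p)])[0]);print(q/F,h[q[1],q[0]])
q=pix(np.array([[180+120/2.4,200+245/600*330-0]])[0]);
print("wood",h[int((200+ (525-300)*165/300)*F),int((180+120*250/600)*F)])
q=pix(proj(c,[P*[1,1,0]+[-.02,.035,z0+.024]])[0])
ctr=proj(c,[np.r_[P[:2],z0+.0015]])[0]
for H0 in(15,16,17,18):
    b=((h[...,0]>=H0)&(h[...,0]<30)&(h[...,1]>140)).astype(np.uint8)
    _,l=cv2.connectedComponents(b);b=(l==l[q[1],q[0]]).astype(np.uint8)
    ct=max(cv2.findContours(b,0,cv2.CHAIN_APPROX_NONE)[0],key=len)[:,0]
    uv=(ct+.5)/F-.5;w=uv[uv[:,1]>ctr[1]+2]
    if len(w)<50: continue
    W=at_z(c,w,z0+.0015)[:,:2]
    r=least_squares(lambda x:np.hypot(*(W-x[:2]).T)-.045,P[:2],loss="soft_l1",f_scale=.001);print(H0,b.sum()/16,r.x,r.x-P[:2],np.sqrt(np.mean(r.fun**2)),len(W))
E
```

```text
[262.75 289.  ] [ 18 186 189]
[251.5  295.25] [ 19 184 143]
wood [ 13 173 128]
15 1230.75 [0.5105 0.2589] [0.0006 0.0014] 0.0013609022011766754 237
16 1215.8125 [0.5104 0.2585] [0.0005 0.001 ] 0.0008821752187982703 221
17 1204.125 [0.5103 0.2582] [0.0004 0.0007] 0.0007693001407234915 224
18 1168.0 [0.5105 0.2578] [0.0006 0.0004] 0.000782437484670711 233
```

Recess: side (0.5124, 0.2749) and bias-corrected top (0.5124, 0.273) agree. The held case is within about 1 mm of the TCP. Target TCP is (0.512, 0.2738).

Call:
step_arm(
  moves=[1,0.3,-0.1,0,0,0,0,1,0.22,-0.08,0.2,0,0,0,1,0,0,0.5,0,0,0,1,0,0,0.4,0,0,0,1,0,0,0.15,0,0,0,1,0,0,0,0,0,0,1,0,0,0,0,0,0],
)

```text
time_s: 15.55
eef_pos: [0.5117, 0.2738, 0.0718]
tcp_rot: [0.845, 0.534, 0.0, 0.0]
wrist_force: [-0.2, 0.6, -4.8]
gripper_width: 0.0135
```

```bash
python3 - <<'E'
from h import *
go([.512,.2738,.065],64.5)
E
```

```text
t 15.55 pos [0.5117 0.2738 0.0718] yaw_x 64.58 toolz [ 7.e-04  3.e-04 -1.e+00] F [-0.2  0.6 -4.8] w 0.0135
turn rows(6deg) [ 0.005 -0.005  0.014]
shift rows(30mm) after turn [0.004 0.009 0.227]
```

Now I feel down in 1.5 mm steps.

Call:
step_arm(
  moves=[1,0,0,0.1,0,0,0,1,0,0,0.1,0,0,0,1,0,0,0.05,0,0,0,1,0,0,0,0,0,0],
)

```text
time_s: 16.05
eef_pos: [0.5112, 0.2737, 0.0636]
tcp_rot: [0.845, 0.534, -0.0, -0.0]
wrist_force: [0.4, 0.2, -4.0]
gripper_width: 0.014
```

Call:
step_arm(
  moves=[1,0,0,0.05,0,0,0,1,0,0,0.05,0,0,0,1,0,0,0,0,0,0],
)

```text
time_s: 16.42
eef_pos: [0.5113, 0.2738, 0.0607]
tcp_rot: [0.845, 0.534, 0.0, 0.0]
wrist_force: [0.2, -0.6, -5.6]
gripper_width: 0.0138
```

The underside is already about 4 mm below the mouth with no contact, so I continue.

Call:
step_arm(
  moves=[1,0,0,0.1,0,0,0,1,0,0,0.1,0,0,0,1,0,0,0,0,0,0],
)

```text
time_s: 16.8
eef_pos: [0.5113, 0.2737, 0.0545]
tcp_rot: [0.845, 0.534, -0.0, 0.0]
wrist_force: [1.6, 0.7, -5.5]
gripper_width: 0.0135
```

Call:
step_arm(
  moves=[1,0,0,0.08,0,0,0,1,0,0,0.07,0,0,0,1,0,0,0,0,0,0],
)

```text
time_s: 17.18
eef_pos: [0.5113, 0.2738, 0.0501]
tcp_rot: [0.845, 0.534, -0.0, 0.0]
wrist_force: [1.7, -0.1, -5.2]
gripper_width: 0.0137
```

Call:
step_arm(
  moves=[1,0,0,0.05,0,0,0,1,0,0,0.03,0,0,0,1,0,0,0,0,0,0],
)

```text
time_s: 17.55
eef_pos: [0.5115, 0.2738, 0.049]
tcp_rot: [0.845, 0.534, 0.0, 0.0]
wrist_force: [-1.9, -2.2, 4.7]
gripper_width: 0.0136
```

Floor contact at TCP z 0.049, which is exactly the expected seated height. I release and retreat upward.

Call:
step_arm(
  moves=[0.5,0,0,0,0,0,0,0.5,0,0,0,0,0,0,0.5,0,0,0,0,0,0,0.5,0,0,0,0,0,0,0.5,0,0,-0.5,0,0,0,0.5,0,0,-1,0,0,0,0.5,0,0,-1,0,0,0,0.5,0,0,-1,0,0,0,0.5,0,0,-1,0,0,0,0.5,0,0,-1,0,0,0,0.5,0,0,0,0,0,0],
)

```text
time_s: 18.92
eef_pos: [0.5132, 0.2746, 0.2174]
tcp_rot: [0.845, 0.534, 0.003, 0.001]
wrist_force: [-0.3, 0.3, -0.3]
gripper_width: 0.0463
```

```bash
python3 - <<'E'
from h import *
c=cam("top");s=cam("side");go([.5,.27,.2],64.5)
a=np.vstack([cv2.resize(x,(600,300),interpolation=cv2.INTER_CUBIC) for x in (s["img"][140:255,200:430],s["img"][220:365,180:470])]);cv2.imwrite("pics/final.png",a[...,::-1])
E
```

```text
t 19.02 pos [0.5114 0.2738 0.2133] yaw_x 64.6 toolz [ 8.e-04  3.e-04 -1.e+00] F [ 0.3 -0.2 -0.5] w 0.0464
turn rows(6deg) [ 0.006 -0.006  0.016]
shift rows(30mm) after turn [-0.279 -0.289  0.444]
```

View pics/final.png

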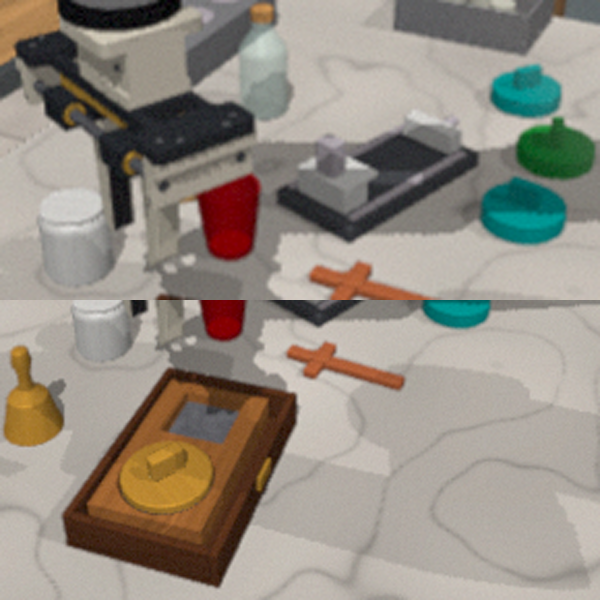

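The case sits level in the round recess at about (230,300) in the side view, its rim slightly proud. The clamp is empty with its jaw open, the bystanders look untouched, and the gripper is free. I hand it in.

```bash
python3 -c "
from plant import arm
print(arm.close_job())"
```

```text
the job is handed in; nothing more can be done
None
```

The brass case is seated in the round recess of the nest, the jaw is open, and the job is handed in at about 19 s of the 64 s allowed.

- **Jaw:** I gripped the post and pulled the jaw 45 mm open. It stayed open in the last picture.
- **Case:** I lifted the case by its bar and lowered it slowly. It met no resistance going in and touched the floor with the tool at 49 mm. That is the same height as when I gripped it on the clamp base, so its underside is 20 mm above the counter, fully home.
- **Last checks:** After I let go, the wrist force was about zero. The final side view showed the case level, the clamp empty and the bystanders in that view (all but the taper holder) in place by eye; I did not re-measure any of them.
- **Disagreements:** The top camera read about 3 mm too far in x, judging by where the fingers closed on the post and the bar. For the recess, the corrected top view and the side view agreed to 2 mm. Gripping the post put a brief sideways load of about 18 N on the wrist, which I then relaxed.

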